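# Free the swivel plate carrier and turn it to the reader's rails

### The job

The well-plate carrier is locked by a steel spring clip through a drilled pin. Pull the clip straight out by its loop and lay it in the shallow metal dish; then push the carrier near its free corner so that it swings round its corner pivot until it points straight at the plate reader, in line with the reader's two loading rails. Let go of everything and leave the other things on the bench where they are.

Things in the scene. Friction and masses are not known exactly. Their poses are not given: they have to be found in the camera images.
- base: Aluminium swivel base fixed to the bench: disc 140 mm across, 8 mm thick, with a 50 mm wide bar (centre line y = +40 mm) out to an upright drilled steel pin. Origin at bench level on the vertical pivot axis; x along the bar towards the drilled pin, z up. Its place and yaw vary.
- pin_hole (a point): Centre of the 10 mm square cross hole, which runs along the base's x, in the drilled pin: (203, 40, 58) mm in the base's frame. The pin is a square post, base x 192 to 214, y 26 to 54 mm, top z = 75 mm, with an 11 mm groove along x in its top.
- pivot (a point): Top of the steel pivot pin (24 mm dark collar) in the carrier's inner corner: (0, 0, 60) mm in the base's frame. The carrier turns about the vertical through it.
- carrier (a joint): Angle (rad) of the carrier relative to the base: 0 at the start, along the base's x and locked by the clip (0.01 play); grows counter-clockwise seen from above, up to 1.6. Stiff (2 to 3 N at the free corner); stays where left. In line with the reader it equals yaw of reader less yaw of base (0.7 to 1.15).
- carrier_corner (a point): Push point near the carrier's free corner, on the outside of its long side, 30 mm up. Turns with the carrier: x away from the pivot end, +y into the carrier (push this way). The carrier is a white tray with a well plate; measured from the pivot along these axes it spans x -20 to 180, y -20 to 100, z 12 to 45 mm, this point is (160, -20, 30); lug on its outer end at x 180 to 188, y 26 to 54, top 72.
- clip: Loose steel hitch clip 96 mm long, 8 mm thick (y), 60 g: loop 40 mm across with two legs. Origin in the loop's centre; +x from legs to loop, z up. Straight leg 8 mm below the origin, to x = -76 mm; bent leg 8 mm above, to x = -49. Starts on edge at base (236, 40, 65) mm, straight leg through pin and carrier lug, bent leg in the pin's groove. Slides freely out along +x, clear after 60 mm.
- reader: Low white plate reader fixed to the bench. Origin at bench level on the same pivot axis as the base; x towards the reader's slot. Two steel rails: x 225 to 345 mm, inner faces y = -25 and +105, tops z = 40. Housing: x 345 to 475, y -65 to 145, 100 mm tall. Its yaw varies. With the carrier's x parallel to this x, the carrier is centred on the rails.
- rail_mouth (a point): Middle of the mouth between the two rails, in the reader's frame (225, 40, 40) mm; x axis along the rails towards the reader's slot.
- dish: Shallow open rectangular metal dish, 120 (x) x 170 (y) x 25 mm tall, walls and floor about 4 mm thick, 0.5 kg, loose on the bench to the left or right of the work. Origin at the centre of its underside.
- tip_box: Pipette tip box, 85 (x) x 125 (y) x 58 mm tall, standing in the other of the two side places. Bystander: leave it. Origin at the centre of its underside.
- bottle: Amber bottle, 66 mm across, 140 mm tall, far left. Bystander: leave it. Origin at the centre of its underside.
- beaker: Clear beaker, 80 mm across, 100 mm tall, far right. Bystander: leave it. Origin at the centre of its underside.
Mind the look-alikes: they are no part of the job. Several things look just like the dish: the one meant starts farthest to the robot's right.

How it is judged:
On the way, in this order (a step that is already met when the one before it is completed fails the run):
1. the clip is out of the drilled pin and lies in the dish (x of clip in the frame of dish between -0.06 and 0.06 m and y of clip in the frame of dish between -0.085 and 0.085 m and z of clip in the frame of dish below 0.035 m and contact force between clip and the fingers below 0.05 N and linear speed of clip below 0.05 m/s), for 0.2 s.
2. the carrier is turned in line with the reader's rails (angle between the x axis of carrier_corner and the x axis of reader, either way round below 0.06 rad), for 0.2 s.
At the end, for the whole second after the job is handed in: The carrier rests within 0.06 rad (3.4 degrees) of the direction of the reader's rails, and the clip lies at rest within the dish's 120 x 170 mm outline, its loop centre less than 35 mm above the dish's underside (angle between the x axis of carrier_corner and the x axis of reader, either way round below 0.06 rad and value of joint carrier above 0.5 rad and x of clip in the frame of dish between -0.06 and 0.06 m and y of clip in the frame of dish between -0.085 and 0.085 m and z of clip in the frame of dish below 0.035 m and linear speed of clip below 0.03 m/s and velocity of joint carrier between -0.03 and 0.03 rad/s); the robot touches nothing.
It fails at once if the tip box, the bottle or the beaker is shifted more than 20 mm (distance of any of tip_box, bottle, beaker from where it was at the start of the episode above 0.02 m).
It also fails if it takes over 64 s, if anything falls off the work surface, if the arm or the gripper's body presses on something with over 40 N, if the wrist force passes 120 N, or if a joint passes its speed limit or range.

### The arm

A 6-joint arm with a two-finger parallel gripper is mounted at the origin on the work surface. World frame = base frame: x ahead of the robot, y to its left, z up, the work surface at z = 0. Lengths are in m, angles in rad, forces in N, time in s.
With the tool pointing down it reaches from about 0.15 to 0.775 m from the base axis. Payload 6.1 kg.
Tool frame: the origin (TCP) lies at the very end of the fingers, on their centre line; the grasp point (between the pads) lies ctrl.hold_point_z behind it (ctrl.hold_point_z is the distance from the TCP to the grasp point, in m); z points along the fingers, y is the direction in which the jaws open and shut (so a half turn about z gives the same grasp; the last joint's range is limited). The gripper opens to 85 mm and grips with 20 to 120 N. Pads are 22 mm wide; open, the fingers measure 114 mm over their backs; the gripper's body (76 mm by 85 mm) begins 54 mm behind the grasp point. The pads swing forward as they close: fully open they stand 13 mm farther back than shut.
Start: joints at [1.349, 0.126, -0.04, 1.405, 0, 1.571], TCP at [0.115, 0.512, 0.231] pointing down, gripper open.
Joint ranges: [-2.72, 2.72], [-0.95, 1.95], [-1.27, 1.35], [-1.78, 2.02], [-1.46, 1.47], [-3.14, 3.14]. Speed limits (rad/s): [2.39, 2.39, 3.01, 3.14, 3.14, 3.14].

### API

Orientations are given as [roll, pitch, yaw] about the fixed x, y, z axes, in that order (R = Rz(yaw) Ry(pitch) Rx(roll)).
In Python, from cell import telemetry, viewer, job, ctrl gives the robot as it stands.
- The arm moves only by the shell command python3 -m pendant 'ROWS' [OPENING] [FORCE]. ROWS is JSON, one flat list of numbers, 6 for each row, row after row: the shift along the tool's x, y, z scaled (see below), then the turn, a rotation vector about the tool's x, y, z scaled (see below). In form: [x, y, z, ax, ay, az, x, y, z, ax, ay, az, ...]. A call has 1 to 20 rows; each row shifts and turns the commanded pose from where the row before left it, along the tool's axes as they then stand; what a row does not reach is not made up. The controller multiplies each number of a shift by 0.02 m and each number of a turn by 5 degrees. A row lasts 1/8 s, in which the tool goes at most 62.5 mm and 10.7 degrees, less where a joint would pass 70% of its speed; a pose out of reach is approached as far as the arm can. A call with a number of a shift or a turn outside -1 to 1 is refused whole. A call with a gripper value outside its range is refused whole. OPENING is the opening in per cent of the stroke, from 0 (shut) to 100 (fully open), set as the call begins (- or left out, the last holds). The fingers move at their own pace and stop on an object; FORCE is the grip in N (left out, the last holds). Time passes only in rows, so rows that do not move let the fingers close. It gives the time, the measured TCP pose, the force and the opening at its end, in the units of the state.
- telemetry.get_obs(): the state, without advancing time (a new reading comes with each control period).
- viewer.capture(name): name is "scene" or "side" or "wrist"; returns a dict with "frame" (384x512x3 uint8, blue, green, red), "fx", "fy", "cx", "cy" (pixels), "eye" and "attitude" of the camera in the world; the wrist camera has in their place "hand_eye" (4x4, takes a point from camera to tool coordinates, whose origin is the TCP and whose axes are the flange's). Camera axes: x right, y down, z forward; pixel columns grow to the right and rows downward; lengths in m; the calibration is good to about 2 mm. A picture is of the moment at which its call begins: read the wrist's pose just before it. There is no depth.
- job.sign_off(): hands the job in, once; it reports no verdict.
The state is a dict: "time": time; "joints": joint angles; "joint_velocities": joint speeds; "tau": joint torques, N m; "tcp_pos": TCP position; "tcp_rot": TCP orientation; "force": force on the tool from outside, world axes, zero at the start; "wrist_torque": the same for the moment, N m; "finger_gap": opening from 0.0 (shut) to 1.0 (fully open).
Only numpy, scipy, OpenCV 4.12 (cv2) and the standard library are available. Lean on these libraries where they do the work, as an engineer would, in place of code of your own. Each camera call takes 0.05 s, during which the arm holds its last target. There are 200 camera calls.

## Working session

There is one attempt and no reset: what is moved stays moved. The work goes in short steps, Python scripts to look and compute and a shell command to move; the robot and the scene stay as the last step left them, time stands still between calls to the robot, and variables do not carry over. Pictures are saved under pics/ and viewed, about 8 in all and at most 12, crops included, and the job is handed in when it is done.

```bash
mkdir -p pics; ls; cat > h.py <<'E'
import numpy as np, cv2, json
from cell import telemetry, viewer, job, ctrl
from scipy.spatial.transform import Rotation as R
def att(a):
    a=np.array(a,float)
    return a if a.shape==(3,3) else R.from_euler('xyz',a).as_matrix()
def cap(n,fn=None):
    o=telemetry.get_obs(); c=viewer.capture(n)
    if fn: cv2.imwrite('pics/'+fn,c['frame'])
    if n=='wrist':
        T=np.eye(4);T[:3,:3]=att(o['tcp_rot']);T[:3,3]=o['tcp_pos'];T=T@np.array(c['hand_eye'])
        c['E'],c['A']=T[:3,3],T[:3,:3]
    else: c['E'],c['A']=np.array(c['eye'],float),att(c['attitude'])
    np.save('pics/%s_cal.npy'%n,{k:c[k] for k in('fx','fy','cx','cy','E','A')},allow_pickle=True)
    return c
def cal(n): return np.load('pics/%s_cal.npy'%n,allow_pickle=True).item()
def ray(c,u,v): return c['A']@np.array([(u-c['cx'])/c['fx'],(v-c['cy'])/c['fy'],1])
def onz(c,u,v,z):
    d=ray(c,u,v); return c['E']+d*(z-c['E'][2])/d[2]
def proj(c,p):
    q=c['A'].T@(np.array(p)-c['E']); return np.array([c['cx']+c['fx']*q[0]/q[2],c['cy']+c['fy']*q[1]/q[2]])
E
python3 - <<'E'
from h import *
o=telemetry.get_obs();print(o['time'],o['tcp_pos'],o['tcp_rot'],o['finger_gap'],ctrl.hold_point_z)
for n in('scene','side'):
    c=cap(n,n+'1.png');print(n,c['eye'],c['attitude'],c['fx'],c['cx'],c['cy'])
c=cap('wrist');print(c['hand_eye'])
E
```

```text
pics
0.0 [0.11539864 0.51174738 0.23053436] [-3.14000406e+00 -1.20108738e-05  2.91977610e+00] 0.9978343031360892 0.0187
scene [1.05618761 0.67771655 1.04692968] [-2.47877987  0.00839347  2.30904619] 384.6166711777149 260.22379449200787 190.88862659566672
side [1.06508993 1.1357375  1.09521446] [-2.28672607 -0.00621794  2.62708277] 442.14019003848784 246.07422872523696 194.10104532417552
[[-3.51094610e-04 -9.48669725e-01 -3.16268286e-01  8.04947693e-02]
 [ 9.99999731e-01 -5.36620785e-04  4.99516972e-04  3.93349371e-04]
 [-6.43592765e-04 -3.16268026e-01  9.48669659e-01 -1.43116326e-01]
 [ 0.00000000e+00  0.00000000e+00  0.00000000e+00  1.00000000e+00]]
```

View pics/scene1.png

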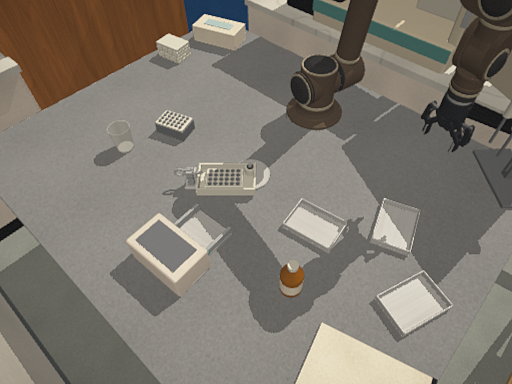

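View pics/side1.png

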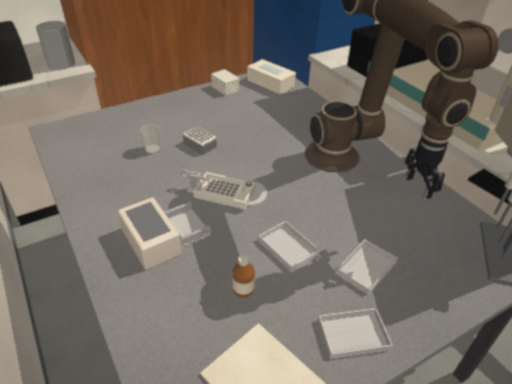

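The scene picture shows three dishes at (314,224), (396,226) and (413,303). The carrier is at (225,178) with its pivot at (250,167), and the clip is at (187,173). The reader is at (170,252), with its rails near (200,230).

```bash
python3 - <<'E'
from h import *
s,d=cal('scene'),cal('side')
for n,a,b,z in[('dishA',(314,224),(288,245),.01),('dishB',(396,226),(366,266),.01),('dishC',(413,303),(355,333),.01),('pivot',(250,167),(249,184),.06),('pin',(191,176),(199,180),.07),('tip',(174,124),(200,140),.03),('bottle',(291,288),(243,292),.03)]:
    print(n,onz(s,*a,z).round(3),onz(d,*b,z).round(3))
f=cv2.imread('pics/scene1.png')
a=cv2.resize(f[140:300,125:285],None,fx=5,fy=5,interpolation=3)[:600]
b=cv2.resize(f[185:345,265:465],None,fx=4,fy=4,interpolation=3)[:600]
cv2.imwrite('pics/cropA.png',cv2.resize(f[145:265,115:275],None,fx=5,fy=5,interpolation=3));cv2.imwrite('pics/cropB.png',cv2.resize(f[190:340,270:460],None,fx=4,fy=4,interpolation=3))
E
```

```text
dishA [0.448 0.345 0.01 ] [0.45  0.344 0.01 ]
dishB [0.279 0.543 0.01 ] [0.285 0.538 0.01 ]
dishC [0.472 0.708 0.01 ] [0.47  0.706 0.01 ]
pivot [0.439 0.057 0.06 ] [0.437 0.059 0.06 ]
pin [ 0.605 -0.055  0.07 ] [ 0.592 -0.039  0.07 ]
tip [ 0.455 -0.335  0.03 ] [ 0.455 -0.329  0.03 ]
bottle [0.672 0.433 0.03 ] [0.679 0.449 0.03 ]
```

View pics/cropA.png

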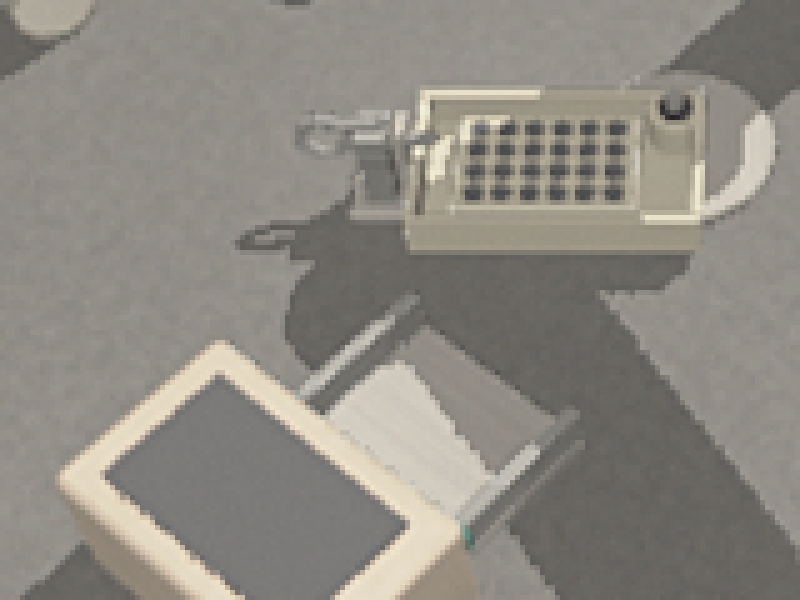

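View pics/cropB.png

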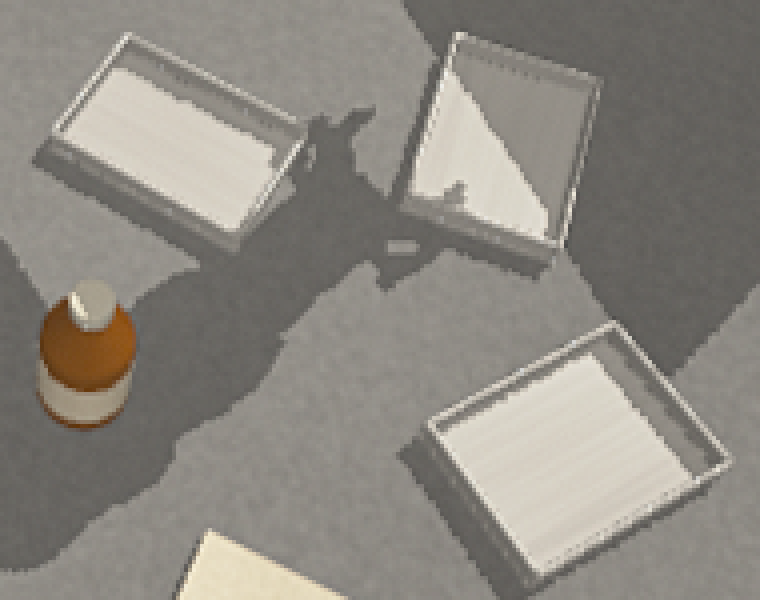

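A, B and C are candidates for the dish: A at (314,224) has y=0.345, B at (396,226) has y=0.54, and C at (413,303) has y=0.71. The robot's right is −y, so A is the one meant; the crop shows it as an ordinary shallow dish next to the bottle. Next I'll work out the clip, base, reader and dish geometry.

```bash
python3 - <<'E'
from h import *
s=cal('scene')
A=lambda u,v,z:onz(s,115+u/5-.4,145+v/5-.4,z)
B=lambda u,v,z:onz(s,270+u/4-.4,190+v/4-.4,z)
piv=A(675,103,.06);loop=A(322,134,.065);print('piv',piv,'loop',loop)
dl=(loop-piv)[:2];print('dist',np.linalg.norm(dl),'expect',np.hypot(236,40),'yawbase',np.arctan2(dl[1],dl[0])-np.arctan2(40,236))
yw=lambda a,b:np.arctan2((b-a)[1],(b-a)[0])
# carrier long near rim edge z.045
print('carrier edge',yw(A(700,215,.045),A(410,215,.045)))
h1,h2,h3=A(222,341,.1),A(58,478,.1),A(464,532,.1)
print('housing',h1,h2,h3,'yaw side',yw(h1,h2),'front-90',yw(h1,h3)-np.pi/2)
print('rail',yw(A(415,296,.04),A(303,392,.04)),yw(A(575,410,.04),A(465,510,.04)))
q=[B(*p,.025) for p in[(128,37),(307,133),(237,233),(55,130)]]
print('dish',np.mean(q,0),[(round(yw(q[i],q[(i+1)%4]),3),round(np.linalg.norm(q[i]-q[(i+1)%4]),3)) for i in range(4)])
E
```

```text
piv [0.43348086 0.05057787 0.06      ] loop [ 0.61639837 -0.10479001  0.065     ]
dist 0.239995818154495 expect 239.3658288060349 yawbase -0.8720344011837247
carrier edge -0.8392146871261645
housing [0.77922617 0.00459684 0.1       ] [0.90171271 0.01018138 0.1       ] [0.77038077 0.20784009 0.1       ] yaw side 0.045561561954060505 front-90 0.04349378046516539
rail 0.03410758420841982 0.013293144819083768
dish [0.45010404 0.34767415 0.025     ] [(np.float64(1.693), np.float64(0.165)), (np.float64(0.11), np.float64(0.111)), (np.float64(-1.442), np.float64(0.163)), (np.float64(-3.012), np.float64(0.112))]
```

Base yaw is about −0.865, reader yaw about 0.04, and the dish is at (0.450, 0.348) with its long axis at 1.70. I'll move above the loop with yaw 2.277 for a wrist look.

```bash
cat >> h.py <<'E'
def plan(p,yaw=None):
    """turn units about tool z (done first), then shift units in tool axes, for a tool pointing down"""
    o=telemetry.get_obs();M=att(o['tcp_rot']);y0=o['tcp_rot'][2]
    y=y0 if yaw is None else yaw
    dy=(y-y0+np.pi)%(2*np.pi)-np.pi
    M2=att([np.pi,0,y]);s=M2.T@(np.array(p)-o['tcp_pos'])/.02
    print('t',round(o['time'],2),'turn az units',round(-np.degrees(dy)/5,2),'shift units',s.round(2))
E
python3 -c "
from h import *
plan([.616,-.105,.18],2.277)"
```

```text
t 0.15 turn az units 7.37 shift units [-39.71  -0.97   2.54]
```

```bash
python3 -m pendant '[0,0,0,0,0,0.92, 0,0,0,0,0,0.92, 0,0,0,0,0,0.92, 0,0,0,0,0,0.92, 0,0,0,0,0,0.92, 0,0,0,0,0,0.92, 0,0,0,0,0,0.92, 0,0,0,0,0,0.93, -1,0,0,0,0,0, -1,0,0,0,0,0, -1,0,0,0,0,0, -1,0,0,0,0,0, -1,0,0,0,0,0, -1,0,0,0,0,0, -1,0,0,0,0,0, -1,0,0,0,0,0, -1,0,0,0,0,0, -1,0,0,0,0,0, -1,0,0,0,0,0, -1,0,0,0,0,0]' && python3 -m pendant '[-1,0,0,0,0,0, -1,0,0,0,0,0, -1,0,0,0,0,0, -1,0,0,0,0,0, -1,0,0,0,0,0, -1,0,0,0,0,0, -1,0,0,0,0,0, -1,0,0,0,0,0, -1,0,0,0,0,0, -1,0,0,0,0,0, -1,0,0,0,0,0, -1,0,0,0,0,0, -1,0,0,0,0,0, -1,0,0,0,0,0, -1,0,0,0,0,0, -1,0,0,0,0,0, -1,0,0,0,0,0, -1,0,0,0,0,0, -1,0,0,0,0,0, -1,0,0,0,0,0]' && python3 -m pendant '[-1,-0.2,0.2,0,0,0, -1,-0.2,0.4,0,0,0, -1,-0.2,0.6,0,0,0, -1,-0.2,0.7,0,0,0, -1,-0.2,0.6,0,0,0, -1,0,0,0,0,0, -1,0,0,0,0,0, -0.7,0,0,0,0,0, 0,0,0,0,0,0]'
python3 - <<'E'
from h import *
c=cap('wrist','w1.png');plan([.616,-.105,.18],2.277)
E
```

```text
time: 2.65
tcp_pos: [0.2719, 0.3282, 0.2314]
tcp_rot: [3.141, -0.0, 2.276]
force: [-0.2, 0.2, 0.2]
finger_gap: 0.999
time: 5.15
tcp_pos: [0.5315, 0.024, 0.2312]
tcp_rot: [-3.142, -0.0, 2.277]
force: [-0.1, -0.1, 0.8]
finger_gap: 0.996
time: 6.28
tcp_pos: [0.616, -0.1059, 0.1812]
tcp_rot: [3.141, -0.0, 2.276]
force: [0.0, 1.0, 0.2]
finger_gap: 1.001
t 6.33 turn az units -0.01 shift units [-0.    0.03  0.06]
```

View pics/w1.png

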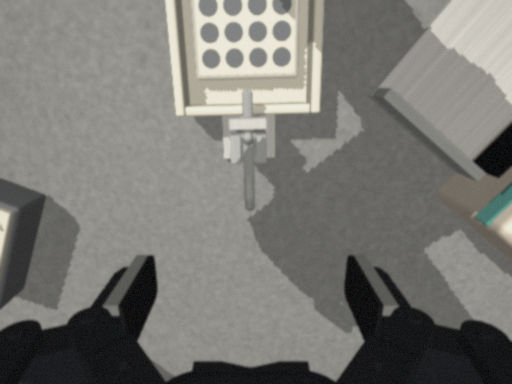

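The wrist view shows the clip running along u≈249, from the lug at v≈92 to the loop end at (250,208). It is in line with the tool; the reader rails are on the right and the tip box is on the left edge.

```bash
python3 - <<'E'
from h import *
c=cal('wrist')
e=onz(c,250,208,.071);m=onz(c,249.5,175,.085);l=onz(c,248,95,.057)
yw=lambda a,b:np.arctan2((b-a)[1],(b-a)[0])
print(e,m,l,'clip yaw',yw(l,e),yw(m,e))
k=[onz(c,*p,.045) for p in[(178,112),(320,110)]];print('carrier end dir-90',yw(*k)-np.pi/2,np.linalg.norm(k[1]-k[0]))
y=yw(l,e);g=e[:2]-.018*np.array([np.cos(y),np.sin(y)]);print('loop',g)
print('rail',yw(onz(c,382,94,.04),onz(c,478,176,.04)),yw(onz(c,440,28,.04),onz(c,510,95,.04)))
plan([g[0],g[1],.055],2.277)
E
```

```text
[ 0.62779461 -0.11880211  0.071     ] [ 0.60673889 -0.09457661  0.085     ] [ 0.56897601 -0.05200564  0.057     ] clip yaw -0.8488233770662587 -0.8552860251824982
carrier end dir-90 -0.8524216818887699 0.11745617434692626
loop [ 0.61589901 -0.10529305]
rail 0.06611158816136727 0.06277092204278661
t 6.33 turn az units -0.01 shift units [-0.01  0.01  6.31]
```

```bash
python3 -m pendant '[0,0,1,0,0,-0.1, 0,0,1,0,0,0, 0,0,1,0,0,0, 0,0,1,0,0,0, 0,0,1,0,0,0, 0,0,0.8,0,0,0, 0,0,0.5,0,0,0, 0,0,0,0,0,0]' && python3 -m pendant '[0,0,0,0,0,0, 0,0,0,0,0,0, 0,0,0,0,0,0, 0,0,0,0,0,0, 0,0,0,0,0,0, 0,0,0,0,0,0, 0,0,0,0,0,0, 0,0,0,0,0,0]' 0 50
```

```text
time: 7.32
tcp_pos: [0.6149, -0.1049, 0.0548]
tcp_rot: [-3.141, -0.001, 2.286]
force: [-1.1, 0.4, -0.0]
finger_gap: 0.999
time: 8.32
tcp_pos: [0.6153, -0.1053, 0.0554]
tcp_rot: [-3.141, 0.0, 2.285]
force: [-1.4, -1.6, 2.3]
finger_gap: 0.073
```

```bash
python3 -m pendant '[-0.5,0,0,0,0,0, -0.5,0,0,0,0,0, -0.5,0,0,0,0,0, -0.5,0,0,0,0,0, -0.5,0,0,0,0,0, -0.5,0,0,0,0,0, -0.5,0,0,0,0,0, -0.5,0,0,0,0,0, 0,0,0,0,0,0]'; python3 - <<'E'
from h import *
cap('wrist','w2.png')
E
```

```text
time: 9.45
tcp_pos: [0.6684, -0.1663, 0.0555]
tcp_rot: [3.141, 0.001, 2.285]
force: [0.2, 0.6, -0.9]
finger_gap: 0.077
```

View pics/w2.png

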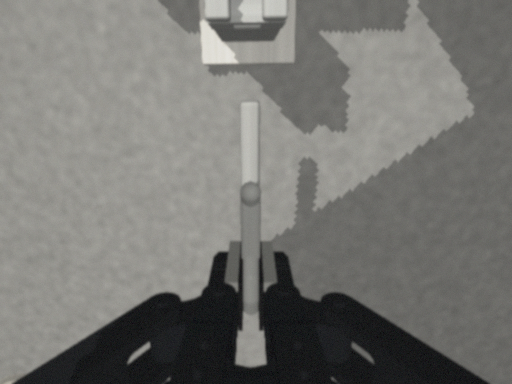

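The clip is out of the pin, gripped straight between the fingers: its tip is at (250,102) and the bent leg's end at (250,192). I'll lift and turn.

```bash
python3 -m pendant '[0,0,-1,0,0,0, 0,0,-1,0,0,0, 0,0,-1,0,0,0, 0,0,-1,0,0,0, 0,0,-1,0,0,0.9, 0,0,-1,0,0,0.9, 0,0,-0.7,0,0,1, 0,0,0,0,0,1, 0,0,0,0,0,1, 0,0,0,0,0,1, 0,0,0,0,0,0.9, 0,0,0,0,0,0]'; python3 -c "
from h import *
plan([.4537,.320,.06],1.70)"
```

```text
time: 11.0
tcp_pos: [0.6675, -0.1653, 0.1894]
tcp_rot: [-3.142, -0.0, 1.702]
force: [-0.4, -0.3, -0.4]
finger_gap: 0.075
t 11.0 turn az units 0.02 shift units [25.44 -7.48  6.47]
```

```bash
python3 -m pendant '[0.9,-0.37,0,0,0,0, 0.9,-0.37,0,0,0,0, 0.9,-0.37,0,0,0,0, 0.9,-0.37,0,0,0,0, 0.9,-0.37,0,0,0,0, 0.9,-0.37,0,0,0,0, 0.9,-0.37,0,0,0,0, 0.9,-0.37,0,0,0,0, 0.9,-0.37,0,0,0,0, 0.9,-0.37,0,0,0,0, 0.9,-0.37,0,0,0,0, 0.9,-0.37,0,0,0,0, 0.9,-0.37,0,0,0,0, 0.9,-0.37,0,0,0,0, 0.9,-0.3,0,0,0,0, 0.9,0,0,0,0,0, 0.9,-0.2,0,0,0,0, 0.9,-0.2,0,0,0,0, 0.9,-0.2,0,0,0,0, 0.9,-0.2,0,0,0,0]' && python3 -m pendant '[1,-0.2,0,0,0,0, 1,-0.2,0,0,0,0, 1,-0.2,0.4,0,0,0, 1,-0.2,0.9,0,0,0, 0.9,-0.2,0.9,0,0,0, 0.9,-0.2,0.9,0,0,0, 0.8,0,0.9,0,0,0, 0.8,0,0.9,0,0,0, 0,0,0.9,0,0,0, 0,0,0,0,0,0]'; python3 - <<'E'
from h import *
c=cap('wrist','w3.png');plan([.4537,.320,.017],1.70)
E
```

```text
time: 13.5
tcp_pos: [0.4962, 0.1763, 0.1893]
tcp_rot: [3.142, -0.0, 1.701]
force: [0.5, 0.2, -0.6]
finger_gap: 0.078
time: 14.75
tcp_pos: [0.4526, 0.3186, 0.0713]
tcp_rot: [-3.139, 0.002, 1.701]
force: [-0.1, -0.3, -0.5]
finger_gap: 0.08
t 14.8 turn az units 0.01 shift units [0.06 0.03 2.77]
```

View pics/w3.png

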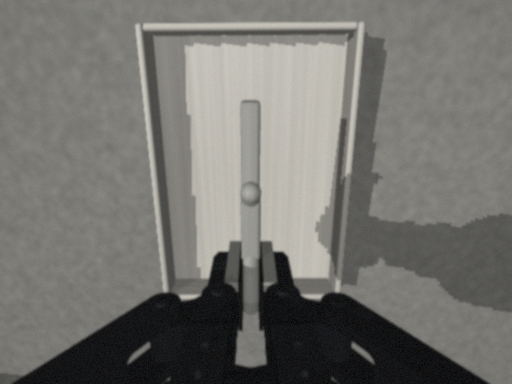

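The held clip is over dish A, centred and aligned; the far rim is at v≈27 and the near rim at v≈290. I'll check the near wall's margin from these pixels.

```bash
python3 - <<'E'
from h import *
c=cal('wrist');o=telemetry.get_obs();M=att(o['tcp_rot'])
for p in[(250,27),(250,292),(140,27),(362,25),(168,290),(338,290)]:
    print(p,(M.T@(onz(c,*p,.025)-o['tcp_pos'])).round(4))
E
```

```text
(250, 27) [0.1087 0.0002 0.0474]
(250, 292) [-0.0531  0.0001  0.0475]
(140, 27) [ 0.1087 -0.0571  0.0475]
(362, 25) [0.1096 0.0582 0.0473]
(168, 290) [-0.0516 -0.0553  0.0476]
(338, 290) [-0.0513  0.0593  0.0474]
```

```bash
python3 -m pendant '[0,0,0.6,0,0,0, 0,0,0.6,0,0,0, 0,0,0.6,0,0,0, 0,0,0.5,0,0,0, 0,0,0.3,0,0,0, 0,0,0,0,0,0, 0,0,0,0,0,0]' && python3 -m pendant '[0,0,0,0,0,0, 0,0,0,0,0,0, 0,0,0,0,0,0, 0,0,0,0,0,0]' 30 && python3 -m pendant '[0,0,-0.3,0,0,0, 0,0,-0.6,0,0,0, 0,0,-1,0,0,0, 0,0,-1,0,0,0, 0,0,-1,0,0,0, 0,0,-1,0,0,0, 0,0,-1,0,0,0, 0,0,-1,0,0,0, 0,0,-1,0,0,0, 0,0,0,0,0,0]'; python3 - <<'E'
from h import *
c=cap('wrist','w4.png');plan([.45,.25,.16])
E
```

```text
time: 15.68
tcp_pos: [0.4538, 0.319, 0.0216]
tcp_rot: [3.141, -0.0, 1.701]
force: [0.1, 0.3, -1.3]
finger_gap: 0.076
time: 16.18
tcp_pos: [0.4536, 0.3188, 0.0214]
tcp_rot: [3.141, -0.0, 1.701]
force: [-0.6, 0.0, -0.2]
finger_gap: 0.301
time: 17.42
tcp_pos: [0.4545, 0.3194, 0.1817]
tcp_rot: [3.138, -0.002, 1.701]
force: [0.8, 0.1, 0.4]
finger_gap: 0.299
t 17.48 turn az units -0.0 shift units [-3.4  -0.65  1.01]
```

View pics/w4.png

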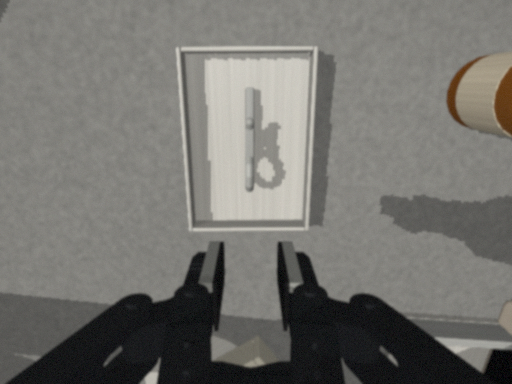

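The clip stands on its edge along the dish's middle, from (250,90) to (250,190), well inside the rim. Next is the push: shut gripper, tool x along the carrier's +y, starting outside the long side.

```bash
python3 -c "
from h import *
plan([.4785,-.097,.13],.716)
r=np.array([-.031,-.140]) # tip rel. to pivot in tool axes (x=carrier +y, y = carrier +x -> check)
# tool x=carrier y, tool y=(sin psi,-cos psi)=carrier x ; turn az negative = ccw
for u in(-.9,-1):
  d=np.radians(5*-u)
  p=np.array([.140,-.031]);q=R.from_euler('z',d).as_matrix()[:2,:2]@p-p
  print(u,'tool shift units x,y',q[1]/.02,q[0]/.02)
"
```

```text
t 17.48 turn az units 11.28 shift units [-12.73  16.5    2.51]
-0.9 tool shift units x,y 0.5539918028085662 0.10003293451005535
-1 tool shift units x,y 0.6159884171914015 0.10845428790108996
```

```bash
python3 -m pendant '[0,0,0,0,0,0.94, 0,0,0,0,0,0.94, 0,0,0,0,0,0.94, 0,0,0,0,0,0.94, 0,0,0,0,0,0.94, 0,0,0,0,0,0.94, 0,0,0,0,0,0.94, 0,0,0,0,0,0.94, 0,0,0,0,0,0.94, 0,0,0,0,0,0.94, 0,0,0,0,0,0.94, 0,0,0,0,0,0.94]' 0 && python3 -m pendant '[-0.75,0.97,0,0,0,0, -0.75,0.97,0,0,0,0, -0.75,0.97,0,0,0,0, -0.75,0.97,0,0,0,0, -0.75,0.97,0,0,0,0, -0.75,0.97,0,0,0,0, -0.75,0.97,0,0,0,0, -0.75,0.97,0,0,0,0, -0.75,0.97,0,0,0,0, -0.75,0.97,0,0,0,0, -0.75,0.97,0,0,0,0, -0.75,0.97,0.4,0,0,0, -0.75,0.97,0.4,0,0,0, -0.75,0.97,0.4,0,0,0, -0.75,0.97,0.4,0,0,0, -0.75,0.97,0.4,0,0,0, -0.75,0.97,0.4,0,0,0, 0,0,0,0,0,0]'; python3 - <<'E'
from h import *
c=cap('wrist','w5.png');plan([.4785,-.097,.028],.716)
E
```

```text
time: 18.98
tcp_pos: [0.4531, 0.3184, 0.1782]
tcp_rot: [-3.141, 0.002, 0.714]
force: [0.4, 0.2, 0.4]
finger_gap: -0.001
time: 21.22
tcp_pos: [0.4769, -0.0983, 0.1298]
tcp_rot: [-3.14, 0.002, 0.714]
force: [-0.8, -0.5, -0.4]
finger_gap: -0.003
t 21.27 turn az units -0.01 shift units [0.07 0.03 5.12]
```

View pics/w5.png

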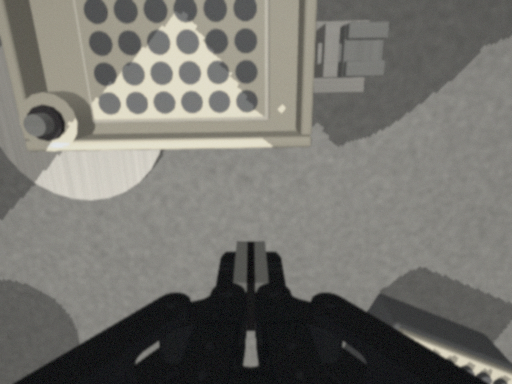

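The shut gripper is outside the long side. The carrier's near edge is at v≈147 and its pivot at (38,123), the corner is at (310,143), the pin is on the right, and the tip box is at lower right, clear.

```bash
python3 - <<'E'
from h import *
c=cal('wrist');o=telemetry.get_obs();M=att(o['tcp_rot'])
for n,p,z in[('piv',(38,124),.06),('edgeL',(28,150),.045),('edgeR',(310,145),.045)]:
    w=onz(c,*p,z);print(n,w.round(4),(M.T@(w-o['tcp_pos'])).round(4))
E
```

```text
piv [0.4311 0.0415 0.06  ] [ 0.0564 -0.135   0.0705]
edgeL [0.4027 0.0439 0.045 ] [ 0.0366 -0.1554  0.0856]
edgeR [ 0.5349 -0.1032  0.045 ] [0.04   0.0423 0.0852]
```

```bash
python3 -m pendant '[0,0,1,0,0,0, 0,0,1,0,0,0, 0,0,1,0,0,0, 0,0,1,0,0,0, 0,0,0.7,0,0,0, 0,0,0.4,0,0,0, 0.5,0,0,0,0,0, 0.4,0,0,0,0,0, 0.4,0,0,0,0,0, 0,0,0,0,0,0]' && python3 -m pendant '[0.3,0.06,0,0,0,-0.5, 0.3,0.06,0,0,0,-0.5, 0.3,0.06,0,0,0,-0.5, 0.3,0.06,0,0,0,-0.5, 0.3,0.06,0,0,0,-0.5, 0.3,0.06,0,0,0,-0.5, 0.3,0.06,0,0,0,-0.5, 0.3,0.06,0,0,0,-0.5, 0.3,0.06,0,0,0,-0.5, 0.3,0.06,0,0,0,-0.5, 0.3,0.06,0,0,0,-0.5, 0.3,0.06,0,0,0,-0.5, 0.3,0.06,0,0,0,-0.5, 0.3,0.06,0,0,0,-0.5, 0.3,0.06,0,0,0,-0.5, 0.3,0.06,0,0,0,-0.5, 0.3,0.06,0,0,0,-0.5, 0,0,0,0,0,0]'; python3 - <<'E'
from h import *
c=cap('wrist','w6.png');cap('scene','scene2.png')
E
```

```text
time: 22.52
tcp_pos: [0.4983, -0.0799, 0.0297]
tcp_rot: [3.141, -0.001, 0.717]
force: [-0.3, -0.0, 0.2]
finger_gap: -0.0
time: 24.78
tcp_pos: [0.5641, -0.0019, 0.0296]
tcp_rot: [3.14, -0.001, 1.459]
force: [0.7, 0.1, 0.1]
finger_gap: -0.0
```

View pics/w6.png

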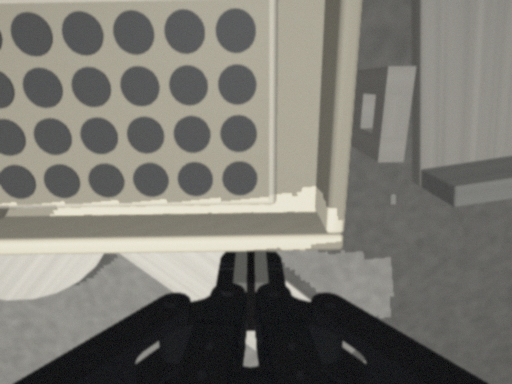

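The carrier has followed. Its near edge runs from (0,252) to (340,240) and the rail's top edges are at right, around (422,170)–(512,157).

```bash
python3 - <<'E'
from h import *
c=cal('wrist')
yw=lambda a,b:np.arctan2((b-a)[1],(b-a)[0])
f=lambda a,b,z:yw(onz(c,*a,z),onz(c,*b,z))
print('carrier',f((0,252),(338,241),.045),'inner',f((0,238),(338,234),.045),'rail',f((422,170),(511,157),.04),f((457,187),(511,178),.04))
E
```

```text
carrier -0.07582442589420607 inner -0.0989510653038224 rail 0.041295788713100245 0.06714229537912798
```

```bash
python3 -c "
import cv2
f=cv2.imread('pics/w6.png');g=cv2.imread('pics/scene2.png')
a=cv2.resize(f[110:270,:],(800,250),interpolation=3);b=cv2.resize(g[130:270,115:319],(510,350),interpolation=3)
cv2.imwrite('pics/mix.png',cv2.vconcat([a,cv2.copyMakeBorder(b,0,0,0,290,0)]))"
```

```text
(no output)
```

View pics/mix.png

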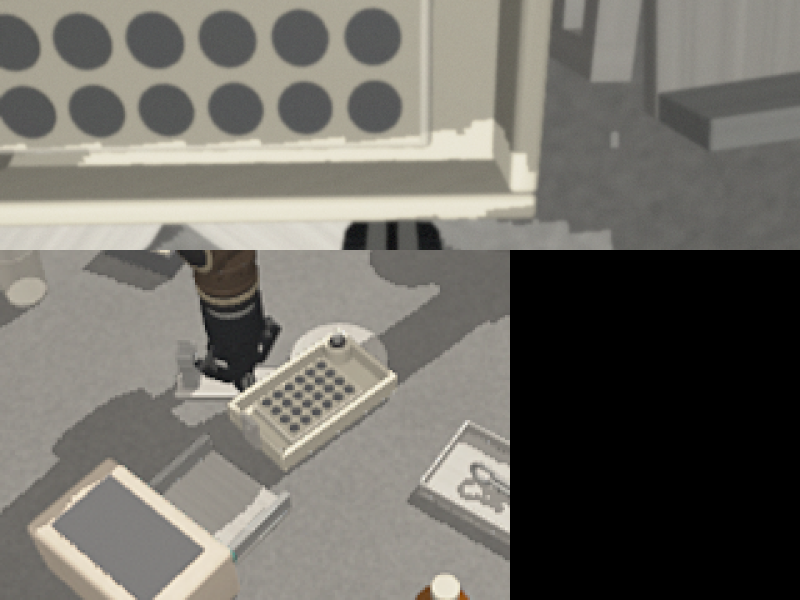

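The clip now lies in the dish, lower right in the scene view, and the carrier is close to line. Contact geometry and the row of wells both put it at about −0.095, against about 0.047 for the rails, so 0.14 rad is left to push. I'll push that, then back off and measure.

```bash
python3 -m pendant '[0.3,0.06,0,0,0,-0.5, 0.3,0.06,0,0,0,-0.5, 0.3,0.06,0,0,0,-0.5, 0.1,0.02,0,0,0,-0.16, 0,0,0,0,0,0, -0.5,0,0,0,0,0, -1,0,0,0,0,0, 0,0,-1,0,0,0, 0,0,-1,0,0,0, 0,0,-1,0,0,0, 0,0,-1,0,0,0, 0,0,-1,0,0,0, 0,0,-1,0,0,0, 0,0,-1,0,0,0, 0,0,0,0,0,0]'; python3 - <<'E'
from h import *
c=cap('wrist','w7.png');d=cap('scene','scene3.png')
f=cv2.resize(d['frame'][130:270,115:319],(510,350),interpolation=3)
cv2.imwrite('pics/mix2.png',cv2.vconcat([cv2.resize(c['frame'][:250],(512,250)),cv2.copyMakeBorder(f,0,0,0,2,0)]))
E
```

```text
time: 26.75
tcp_pos: [0.5701, -0.0142, 0.1706]
tcp_rot: [3.139, 0.0, 1.602]
force: [-0.4, 0.1, -0.5]
finger_gap: -0.001
```

View pics/mix2.png

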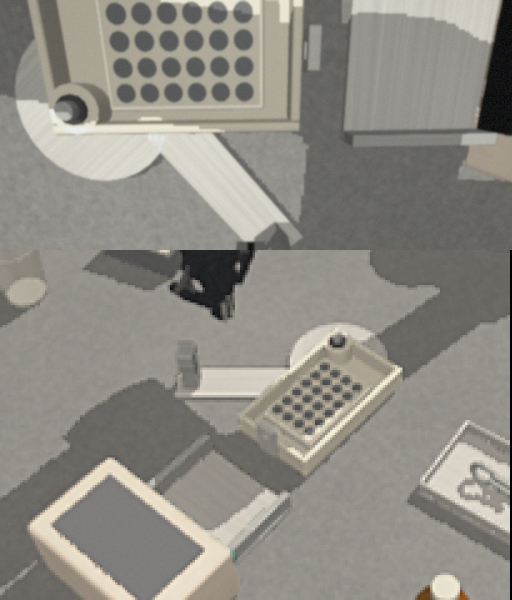

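The carrier looks parallel to the rails, with its edge running (57,132)–(298,128) and the rail's (345,131)–(497,133). I'll measure this numerically.

```bash
python3 - <<'E'
from h import *
c=cal('wrist');im=cv2.imread('pics/w7.png');g=cv2.cvtColor(im,cv2.COLOR_BGR2GRAY)
W=lambda p,z:onz(c,*p,z)[:2]
def ang(P):
    P=np.array(P);v=np.linalg.svd(P-P.mean(0))[2][0];v*=np.sign(v[0]);return np.arctan2(v[1],v[0]),(P-P.mean(0))@[-v[1],v[0]]
m=((g[:110,100:262]<100)*255).astype(np.uint8)
n,_,st,ce=cv2.connectedComponentsWithStats(m)
H=[(x+100,y) for (x,y),s in zip(ce[1:],st[1:]) if 150<s[4]<600 and s[1]>0 and abs(s[2]-s[3])<6]
H=np.array(H)
for lo,hi in((30,55),(55,80),(80,105)):
    r=H[(H[:,1]>lo)&(H[:,1]<hi)]
    if len(r)>3:print('row',len(r),ang([W(p,.042) for p in r])[0])
def edge(u0,u1,v0,v1,z,sgn):
    P=[]
    for u in range(u0,u1):
        d=sgn*np.diff(cv2.GaussianBlur(g,(3,3),0)[v0:v1,u].astype(float));d[d<0]=0
        if d.max()>8:
            k=d.argmax();s=slice(max(k-2,0),k+3);P.append((u,v0+.5+(np.arange(len(d))[s]*d[s]).sum()/d[s].sum()))
    P=np.array(P)
    if len(P)<9:return None
    a,b=np.polyfit(P[:,0],P[:,1],1);res=P[:,1]-(a*P[:,0]+b);P=P[abs(res)<1.5]
    A=ang([W(p,z) for p in P]);return round(A[0],4),len(P),round(P[0,1],1),round(P[-1,1],1)
for s in(1,-1):
    print('rail',s,edge(350,465,122,139,.04,s),'carrier',edge(70,295,120,140,.045,s))
s=cal('scene');B=lambda u,v,z:onz(s,115+u/2.5,130+(v-250)/2.5,z)
yw=lambda a,b:np.arctan2((b-a)[1],(b-a)[0])
print('scene: carrier near/far',yw(B(400,375,.045),B(307,462,.045)),yw(B(330,338,.045),B(243,412,.045)))
E
```

```text
row 6 0.04315604032742652
row 6 0.04367431431283391
row 6 0.043152352234413854
rail 1 (np.float64(0.0455), 111, np.float64(135.0), np.float64(133.4)) carrier (np.float64(0.0385), 165, np.float64(123.9), np.float64(122.5))
rail -1 (np.float64(0.0473), 115, np.float64(130.4), np.float64(128.3)) carrier (np.float64(0.0404), 59, np.float64(130.3), np.float64(130.2))
scene: carrier near/far 0.032401450997612984 0.02615075123101731
```

```bash
python3 -m pendant '[0,0,0,0,0,0, 0,0,0,0,0,0]'; python3 -c "
from h import *
job.sign_off();print(telemetry.get_obs()['time'])"
```

```text
time: 27.1
tcp_pos: [0.5689, -0.0131, 0.1684]
tcp_rot: [-3.14, -0.0, 1.603]
force: [0.5, 0.2, 0.2]
finger_gap: 0.002
the job is handed in; nothing more can be done
the job is handed in; nothing more can be done
```

I handed the job in at about 27 s. The clip is out of the pin and in the right-most dish, and the carrier points at the reader. No verdict was reported.

- **Clip:** I pulled it straight out by its loop and released it on edge near the middle of dish A. That was the candidate with the smallest y (0.345 m, against 0.54 and 0.71). The last scene picture still shows it in the dish. I judged that by eye: I did not measure the loop's final height, nor whether it stands on edge or has tipped flat. By dimensions it should be about 24 mm up if still on edge, and lower if flat.
- **Carrier:** The last wrist picture gives a yaw of 0.043 rad from three rows of wells, against 0.046–0.047 rad for the rail edges. That is a difference of about 0.003 rad, with 0.06 allowed.
- **Disagreements:** The carrier's own rim edges gave 0.039–0.040 rad, and rougher hand-picked points in the scene picture gave 0.026–0.032 rad. Both are still within tolerance.
- **Robot:** The gripper was withdrawn to 0.17 m, touching nothing.
- **Bystanders:** The path stayed clear of the tip box, bottle and beaker, but I did not re-measure where they stand.

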